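# Check the closed gap of a plate press with a taper feeler gauge

## Robot

A 6-joint arm with a two-finger parallel gripper is mounted at the origin on a cart in front of the work surface, level with it; the furniture and walls round the work are solid. World frame = base frame: x ahead of the robot, y to its left, z up, the work surface at z = 0. Lengths are in m, angles in rad, forces in N, time in s.
With the tool pointing down it reaches from about 0.35 to 0.975 m from the base axis. Payload 4.9 kg.
Tool frame: the origin (TCP) lies at the very end of the fingers, on their centre line; the grasp point (between the pads) lies 19 mm behind it; z points along the fingers, y is the line along which they close (so a half turn about z gives the same grasp; the last joint's range is limited). The gripper opens to 85 mm and grips with 20 to 120 N. Pads are 22 mm wide; open, the fingers measure 114 mm over their backs; the gripper's body (76 mm by 85 mm) begins 54 mm behind the grasp point. The pads swing forward as they close: fully open they stand 13 mm farther back than shut.
Start: joints at [1.062, 0.053, 1.613, -0, 1.476, -0.119], TCP at [0.237, 0.578, 0.231] pointing down, gripper open.
Joint ranges: [-3.01, 3.01], [-1.01, 2.22], [0.06, 2.58], [-1.02, 4.17], [0.09, 2.62], [-3.14, 3.14]. Speed limits (rad/s): [2.57, 2.57, 3.14, 3.14, 3.14, 3.14].

## Interface

Orientations are given as a rotation vector (axis times angle).
In Python, from station import ctrl, imaging gives the robot as it stands.
- The arm moves only by the tool play_rows, never from a script. Its argument "series" is a list of rows, each a list of 3 entries, a list of its own where there are three numbers: the opening, from 0 (shut) to 1 (fully open), then the shift along the tool's x, y, z each as a share of 0.05 m, from -1 to 1, then the turn, a rotation vector about the tool's x, y, z each as a share of 8 degrees, from -1 to 1. In form: [[grip, [dx, dy, dz], [ax, ay, az]], ...]. A call has 1 to 8 rows; each row shifts and turns the commanded pose from where the row before left it, along the tool's axes as they then stand; what a row does not reach is not made up. A row lasts 1/8 s, in which the tool goes at most 62.5 mm and 10.7 degrees, less where a joint would pass 70% of its speed; a pose out of reach is approached as far as the arm can. A call with a number of a shift or a turn outside -1 to 1 is refused whole. A call with a gripper value outside its range is refused whole. The fingers move at their own pace and stop on an object; "force" is the grip in N (left out, the last holds). Time passes only in rows, so rows that do not move let the fingers close. It gives the time, the measured TCP pose, the force, the opening and the grip force at its end, in the units of the state.
- ctrl.get_obs(): the state, without advancing time (a new reading comes with each control period).
- imaging.get_image(name): name is "scene" or "top" or "wrist"; returns a dict with "color" (400x640x3 uint8, blue, green, red), "fx", "fy", "cx", "cy" (pixels), "D" ([k1, k2, p1, p2, k3] as OpenCV has them; the pictures are not rectified), "extrinsics" (4x4, takes a point from world to camera coordinates); the wrist camera has in their place "hand_eye" (4x4, takes a point from camera to tool coordinates, whose origin is the TCP and whose axes are the flange's). Camera axes: x right, y down, z forward; pixel columns grow to the right and rows downward; lengths in m; the calibration is good to about 2 mm. A picture is of the moment at which its call begins: read the wrist's pose just before it. There is no depth.
- ctrl.finish_job(): hands the job in; it is judged then, once.
The state is a dict: "t": time; "q": joint angles; "dq": joint speeds; "effort": joint torques, N m; "tool_pos": TCP position; "tool_rot": TCP orientation; "contact_force": force on the tool from outside, world axes, zero at the start; "wrist_torque": the same for the moment, N m; "opening": finger opening in m; "grip_force": force on a finger pad.
Only numpy, scipy, OpenCV 4.12 (cv2) and the standard library are available. Lean on these libraries where they do the work, as an engineer would, in place of code of your own. Each camera call takes 0.05 s, during which the arm holds its last target. There are 200 camera calls.

## Task

Press the plate press's spring pedal down to its stop with the gripper and let it come back up, which shuts the front jaw plate; then take the red-handled taper gauge out of its stand and slide its thin blade straight down between the two jaw plates, broad faces to the plates, until it drags snugly on both. Do not force it so that the front plate is pushed back. Finish still holding the gauge at that depth: do not let go of it, and leave the vials, timer and stopper where they stand.

Things in the scene. Friction and masses are not known exactly. Their poses are not given: they have to be found in the camera images.
- press: plate press bolted to the worktop: blue base plate 145 x 100 x 12 mm with two upright jaw plates (aluminium, 70 mm wide along y, 12 mm thick, tops at z = 103 mm) and a pedal at the front. Origin: under the base, on the worktop. x points from the pedal to the jaws (the jaws move along x), y along the jaw faces, z up. Seen from above the slot between the jaws lies at about x = +23 mm when shut and runs along y.
- jaw_front (a joint): front jaw plate, slides along the press's +x: 0 = open (slot 14 to 17 mm wide), about 0.009 m = shut (slot 5 to 7.7 mm wide, differing from start to start). It moves only when the pedal pushes it (or something pushes it with more than 18 N) and stays where it is left.
- pedal (a joint): spring pedal, rad: 0 = up, 0.35 = fully down at its stop. A cam below its hinge pushes the front jaw shut as it goes down; when let go the pedal springs back up and the jaw stays. It takes about 10 to 15 N straight down on the pad to reach the stop. The hinge is parallel to the press's y axis, 35 mm in front of the press origin (x = -35 mm), 50 mm up.
- pedal_pad (a point): centre of the upper face of the pedal's black rubber pad (40 x 48 mm); it is the place to press. Pad height about 83 mm when up, about 30 mm lower when fully down; the pad lies about 117 mm in front of the press origin.
- front_lip (a point): middle of the upper edge of the front jaw's straight inner face, 90 mm above the worktop (press z = 90 mm): there the slot is narrowest; above it the mouth flares out by about 8 mm on each side to 103 mm height. Moves with the jaw. Axes as the press.
- rear_lip (a point): the same point on the rear jaw, which is fixed. The middle of the slot is half-way between the two lips. Below the lips the slot is straight, open at the ends and 70 mm deep or more.
- gauge_stand: grey plastic stand 80 x 90 mm at the foot, 85 mm high, fixed, with an upright slot in which the gauge hangs: its handle's underside rests on the stand's top (36 x 60 mm). Origin under its middle; z up.
- gauge_handle (a point): centre of the gauge's red handle, a block 24 mm (x) x 34 mm (y) x 50 mm high (z). The gauge stands upright, blade down, 90 g; the handle is free on all sides. Axes: x = through the blade's thickness, y = across the blade's 22 mm width, z = up from blade to handle. Half a turn about z makes no difference.
- gauge_tip (a point): the blade's lower end, 100 mm below the handle centre. The steel blade is 75 mm long and 22 mm wide, 3 mm thick at the tip and 12 mm thick where it meets the handle (0.12 mm per mm), so that in the shut slot it starts to drag 17 to 40 mm below the lips. Axes as the handle.
- vial_1: sample vial with red and white cap, 30 x 56 mm high, loose, origin under its base
- vial_2: another such vial
- vial_3: another such vial
- timer: white timer 60 x 68 x 18 mm, loose, origin under its base
- stopper: brown rubber stopper 29 x 28 mm high, loose, origin under its base
There are look-alikes about, which are no part of the job. What is meant by the part that bears gauge_handle is not turquoise, and is the larger of those in its own colour.

How it is judged:
By the outcome, as a careful person would: the job done as asked, in the order asked, and still so for the second after the job is handed in, while the arm keeps its last pose, push and grip.
It also fails if it takes over 72 s, if anything falls off the work surface, if the arm or the gripper's body presses on something with over 40 N, if the wrist force passes 120 N, or if a joint passes its speed limit or range.

## Working session

There is one attempt and no reset: what is moved stays moved. The work goes in short steps, Python scripts to look and compute and a tool call to move; the robot and the scene stay as the last step left them, time stands still between calls to the robot, and variables do not carry over. Pictures are saved under pics/ and viewed, at most 10 in all, crops included, and the job is handed in when it is done.

Besides the shell and the picture viewer there is one more tool, called after ">>>" as name(argument=value, ...), one argument or row to a line, values as JSON. play_rows: Moves the arm, as the interface text tells. Shift numbers are shares of 0.05 m and turn numbers shares of 8 degrees, none past 1 either way. Its arguments: {"type":"object","properties":{"series":{"type":"array"},"force":{"type":"number"}},"required":["series"]}

```bash
mkdir -p pics; ls; python3 - <<'E'
from station import ctrl, imaging
import cv2,numpy as np
o=ctrl.get_obs();print({k:np.round(v,3).tolist() for k,v in o.items()})
for n in("scene","top"):
    d=imaging.get_image(n);cv2.imwrite(f"pics/{n}0.png",d["color"]);print(n,d["fx"],d["fy"],d["cx"],d["cy"],np.round(d["D"],4),np.round(d["extrinsics"],4).tolist())
E
```

```text
pics
{'t': 0.0, 'q': [1.062, 0.053, 1.614, -0.0, 1.476, -0.119], 'dq': [0.002, 0.001, -0.002, -0.001, -0.001, -0.001], 'effort': [0.001, -39.37, -37.017, -0.0, 0.007, 0.0], 'tool_pos': [0.237, 0.578, 0.23], 'tool_rot': [-0.608, -3.082, 0.003], 'contact_force': [-0.575, 0.301, 0.174], 'wrist_torque': [-0.043, -0.005, 0.049], 'grip_force': 0.0, 'opening': 0.086}
scene 436.13973536264973 436.13973536264973 314.5322712038101 200.10116639983417 [-0.1062  0.      0.      0.      0.    ] [[0.8696, -0.4938, 0.0079, -0.5333], [-0.3591, -0.6432, -0.6762, 0.2524], [0.339, 0.5852, -0.7366, 1.4401], [0.0, 0.0, 0.0, 1.0]]
top 501.460551623382 501.460551623382 315.1703671525131 199.76754184534892 [-0.062  0.     0.     0.     0.   ] [[0.0149, -0.9998, 0.0111, -0.072], [-0.9857, -0.0165, -0.1679, 0.5923], [0.168, -0.0085, -0.9857, 1.3902], [0.0, 0.0, 0.0, 1.0]]
```

View pics/scene0.png

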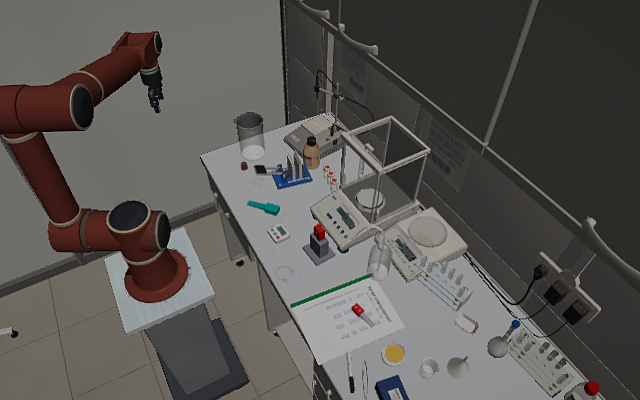

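View pics/top0.png

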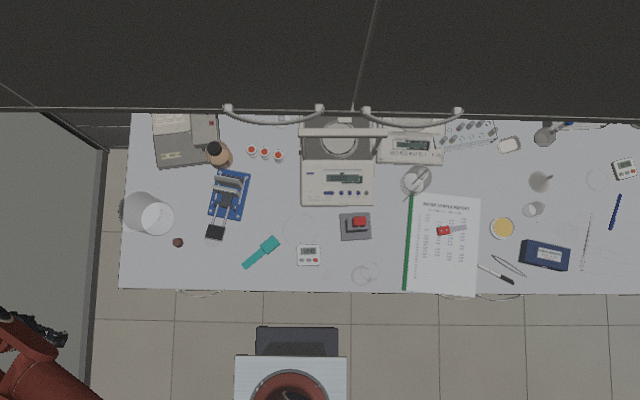

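Candidates for the gauge: the red block in the grey stand (top 358,222 / scene 320,230), the small red-handled one lying on the paper (top 445,230) and the turquoise one (top 262,251). The one in the stand fits: red, and the larger of the two reds. The press is at top (228,195), with its pedal pad at (215,233). I'll confirm all of this in enlarged crops.

```bash
python3 - <<'E'
import cv2,numpy as np
t=cv2.imread("pics/top0.png");s=cv2.imread("pics/scene0.png")
def c(i,x,y,w=100,h=75):return cv2.resize(i[y:y+h,x:x+w],(400,300),interpolation=cv2.INTER_CUBIC)
a=np.vstack([np.hstack([c(t,180,168),c(t,320,190)]),np.hstack([c(s,240,125),c(s,280,205)])])
cv2.imwrite("pics/c1.png",a)
E
```

```text
(no output)
```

View pics/c1.png

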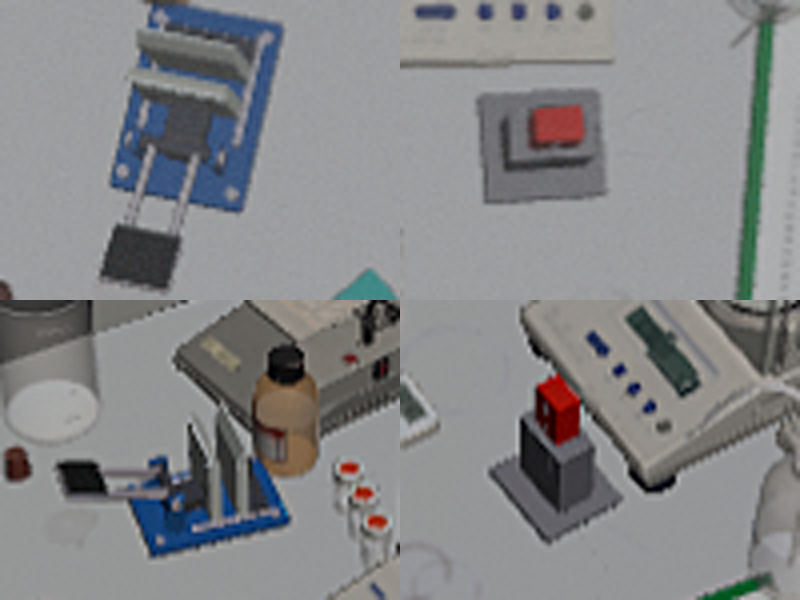

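The crop shows the tall red block in the grey stand, handle top at crop (533–586, 104–147). It is clearly the gauge. The press base corners are at crop (150,5), (283,22), (240,212) and (111,187), and the pad is around (142,257).

```bash
cat > h.py <<'E'
import numpy as np,cv2
from scipy.spatial.transform import Rotation as R
from station import ctrl, imaging
def ray2z(d,E,px,z):
    K=np.array([[d["fx"],0,d["cx"]],[0,d["fy"],d["cy"]],[0,0,1]])
    u=cv2.undistortPoints(np.array(px,float).reshape(-1,1,2),K,np.array(d["D"],float)).reshape(-1,2)
    r=np.c_[u,np.ones(len(u))]@E[:3,:3]; c=-E[:3,:3].T@E[:3,3]
    return c+r*((z-c[2])/r[:,2])[:,None]
def proj(d,E,P):
    K=np.array([[d["fx"],0,d["cx"]],[0,d["fy"],d["cy"]],[0,0,1]])
    return cv2.projectPoints(np.array(P,float).reshape(-1,1,3),cv2.Rodrigues(E[:3,:3])[0],E[:3,3],K,np.array(d["D"],float))[0].reshape(-1,2)
def wristE(o,d):
    T=np.eye(4);T[:3,:3]=R.from_rotvec(o["tool_rot"]).as_matrix();T[:3,3]=o["tool_pos"]
    return np.linalg.inv(T@np.array(d["hand_eye"]))
def to_tool(o,v): return R.from_rotvec(o["tool_rot"]).inv().apply(v)
E
python3 - <<'E'
from h import *
np.set_printoptions(precision=4,suppress=True)
d=imaging.get_image("top");E=np.array(d["extrinsics"])
f=lambda L,x0,y0:[((X+.5)/4-.5+x0,(Y+.5)/4-.5+y0) for X,Y in L]
b=ray2z(d,E,f([(150,5),(283,22),(240,212),(111,187)],180,168),.012);c=b.mean(0)
print("base",b,c,"sides",[np.linalg.norm(b[i]-b[i-1]) for i in range(4)])
ex=b[0]-b[3]+b[1]-b[2];yaw=np.arctan2(ex[1],ex[0]);print("yaw",np.degrees(yaw))
p=ray2z(d,E,f([(115,225),(182,238),(168,290),(102,277)],180,168),.083);print("pad",p.mean(0),[np.linalg.norm(p[i]-p[i-1]) for i in range(4)])
print("pad from base",R.from_euler("z",-yaw).apply(p.mean(0)-c))
h=ray2z(d,E,f([(133,107),(183,104),(186,143),(133,147)],320,190),.135);print("handle",h,h.mean(0),[np.linalg.norm(h[i]-h[i-1]) for i in range(4)])
s=ray2z(d,E,f([(78,95),(201,90),(207,193),(87,203)],320,190),.006);print("stand",s.mean(0),s,[np.linalg.norm(s[i]-s[i-1]) for i in range(4)])
g=s[1]-s[0]+s[2]-s[3];print("stand y yaw",np.degrees(np.arctan2(g[1],g[0])))
# jaw lips (top edges, z=.103)
j=ray2z(d,E,f([(138,32),(250,62),(135,68),(242,100)],180,168),.103);print(j)
print(R.from_euler("z",-yaw).apply(j-c))
o=ctrl.get_obs();print(R.from_rotvec(o["tool_rot"]).as_matrix())
w=imaging.get_image("wrist");print(w["hand_eye"],w["fx"],w["cx"])
E
```

```text
base [[0.6885 0.2309 0.012 ]
 [0.6771 0.1311 0.012 ]
 [0.5342 0.1574 0.012 ]
 [0.5511 0.2531 0.012 ]] [0.6127 0.1931 0.012 ] sides [np.float64(0.1391825548064184), np.float64(0.10043753686308783), np.float64(0.14530024894107535), np.float64(0.09710275462567725)]
yaw -9.802319287692926
pad [0.4923 0.2144 0.083 ] [np.float64(0.037157305998315335), np.float64(0.0478920886131404), np.float64(0.03726335658900545), np.float64(0.047019152974656225)]
pad from base [-0.1222  0.0005  0.071 ]
handle [[ 0.5353 -0.164   0.135 ]
 [ 0.5379 -0.1977  0.135 ]
 [ 0.5115 -0.1997  0.135 ]
 [ 0.5083 -0.164   0.135 ]] [ 0.5232 -0.1813  0.135 ] [np.float64(0.027055295866288586), np.float64(0.033801710329926786), np.float64(0.026452699707755618), np.float64(0.03575960356086277)]
stand [ 0.525  -0.1826  0.006 ] [[ 0.5614 -0.1343  0.006 ]
 [ 0.5666 -0.2253  0.006 ]
 [ 0.4903 -0.2295  0.006 ]
 [ 0.4817 -0.1414  0.006 ]] [np.float64(0.08000103750054088), np.float64(0.09111966960273359), np.float64(0.07633733142489296), np.float64(0.08843222817090707)]
stand y yaw -85.56971512886143
[[0.648  0.2208 0.103 ]
 [0.6279 0.1417 0.103 ]
 [0.6224 0.2217 0.103 ]
 [0.601  0.1462 0.103 ]]
[[ 0.0301  0.0333  0.091 ]
 [ 0.0238 -0.0481  0.091 ]
 [ 0.0047  0.0297  0.091 ]
 [-0.0036 -0.0483  0.091 ]]
[[-0.925   0.3801 -0.0007]
 [ 0.3801  0.925  -0.0014]
 [ 0.0002 -0.0015 -1.    ]]
[[ 0.0007 -0.9476 -0.3196  0.0824]
 [ 1.      0.0006  0.0005 -0.0011]
 [-0.0003 -0.3196  0.9476 -0.141 ]
 [ 0.      0.      0.      1.    ]] 281.9309402680521 321.4434840435477
```

>>> play_rows(
  series=[
    [0,[-0.94,-0.6,0],[0,0,0]],
    [0,[-0.94,-0.6,0],[0,0,0]],
    [0,[-0.94,-0.6,0],[0,0,0]],
    [0,[-0.94,-0.6,0],[0,0,0]],
    [0,[-0.94,-0.6,0],[0,0,0]],
    [0,[-0.94,-0.6,0],[0,0,0]],
    [0,[-0.94,-0.6,0],[0,0,0]],
    [0,[-0.94,-0.6,0],[0,0,0]],
  ],
)

```text
t: 1.2
tool_pos: [0.4948, 0.2116, 0.2313]
tool_rot: [0.608, 3.082, 0.0]
contact_force: [1.5, 1.0, -0.5]
opening: -0.0
grip_force: 0.0
```

>>> play_rows(
  series=[
    [0,[0,0,0],[0,0,1]],
    [0,[0,0,0],[0,0,1]],
    [0,[0,0,0],[0,0,1]],
    [0,[0,0,0],[0,0,1]],
    [0,[0,0,0],[0,0,1]],
    [0,[0,0,0],[0,0,1]],
    [0,[0,0,0],[0,0,1]],
    [0,[0,0,0],[0,0,1]],
  ],
)

```text
t: 2.2
tool_pos: [0.4939, 0.2132, 0.231]
tool_rot: [-2.154, -2.286, 0.001]
contact_force: [-0.2, -0.4, 0.7]
opening: 0.0001
grip_force: 0.0
```

>>> play_rows(
  series=[
    [0,[0,0,0],[0,0,1]],
    [0,[0,0,0],[0,0,0.8]],
    [0,[0,0,0],[0,0,0]],
    [0,[0,0,0],[0,0,0]],
  ],
)

```text
t: 2.7
tool_pos: [0.494, 0.2132, 0.2312]
tool_rot: [-2.418, -2.006, 0.0]
contact_force: [1.2, -0.5, -0.3]
opening: 0.0002
grip_force: 0.0
```

```bash
python3 - <<'E'
from h import *
np.set_printoptions(precision=4,suppress=True)
o=ctrl.get_obs();d=imaging.get_image("wrist");cv2.imwrite("pics/w1.png",d["color"])
E=wristE(o,d);np.savez("w1.npz",E=E)
print(o["t"],o["tool_pos"],R.from_rotvec(o["tool_rot"]).as_matrix(),o["opening"])
print(to_tool(o,np.array([.492,.2144,.09])-o["tool_pos"])/.05)
print(proj(d,E,[[.4923,.2144,.083],[.6355,.189,.09]]))
E
```

```text
2.7 [0.494  0.2132 0.2312] [[ 0.1847  0.9828 -0.0002]
 [ 0.9828 -0.1847 -0.    ]
 [-0.0001 -0.0002 -1.    ]] 0.00024037638578784635
[ 0.0162 -0.0432  2.8233]
[[319.9203 183.8906]
 [460.3714 184.3243]]
```

View pics/w1.png

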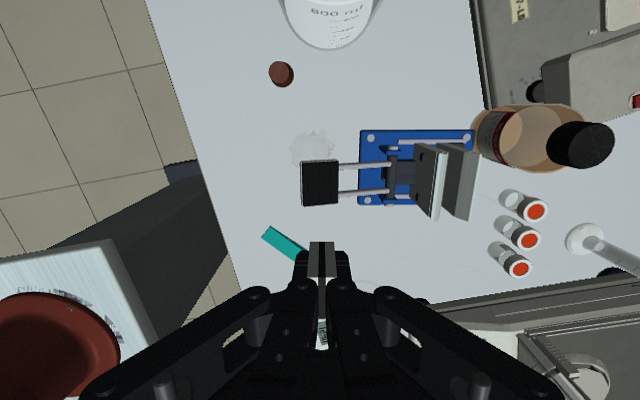

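The wrist picture shows the pad centred at (320,184), as predicted, and the press lined up with the tool. I'll press next.

>>> play_rows(
  series=[
    [0,[0,0,1],[0,0,0]],
    [0,[0,0,1],[0,0,0]],
    [0,[0,0,0.7],[0,0,0]],
    [0,[0,0,0.2],[0,0,0]],
    [0,[0,0,0.1],[0,0,0]],
    [0,[0,-0.02,0.1],[0,0,0]],
    [0,[0,-0.02,0.1],[0,0,0]],
    [0,[0,0,0],[0,0,0]],
  ],
)

```text
t: 3.75
tool_pos: [0.4932, 0.2141, 0.0743]
tool_rot: [2.418, 2.004, 0.003]
contact_force: [-5.9, -1.4, 8.5]
opening: 0.0002
grip_force: 3.5
```

>>> play_rows(
  series=[
    [0,[0,-0.02,0.1],[0,0,0]],
    [0,[0,-0.02,0.08],[0,0,0]],
    [0,[0,-0.02,0.08],[0,0,0]],
    [0,[0,-0.02,0.06],[0,0,0]],
    [0,[0,0,0],[0,0,0]],
  ],
)

```text
t: 4.38
tool_pos: [0.4909, 0.2148, 0.0593]
tool_rot: [2.417, 2.002, 0.008]
contact_force: [-1.8, -2.1, 9.4]
opening: -0.0001
grip_force: 4.5
```

>>> play_rows(
  series=[
    [0,[0,-0.02,0.06],[0,0,0]],
    [0,[0,-0.01,0.06],[0,0,0]],
    [0,[0,0,0.06],[0,0,0]],
    [0,[0,0,0],[0,0,0]],
  ],
)

```text
t: 4.88
tool_pos: [0.4907, 0.215, 0.0527]
tool_rot: [2.415, 2.002, 0.009]
contact_force: [-6.2, -5.5, 19.8]
opening: 0.0003
grip_force: 10.2
```

>>> play_rows(
  series=[
    [0,[0,0,0.06],[0,0,0]],
    [0,[0,0,0.06],[0,0,0]],
    [0,[0,0,0],[0,0,0]],
  ],
)

```text
t: 5.25
tool_pos: [0.4911, 0.2151, 0.0513]
tool_rot: [2.415, 2.002, 0.006]
contact_force: [-20.5, -9.1, 47.0]
opening: 0.0
grip_force: 24.6
```

Force jumped at z = 51 mm, so the pedal is at its stop. I'll raise the tool and look.

>>> play_rows(
  series=[
    [0,[0,0,-0.3],[0,0,0]],
    [0,[0,0,-0.4],[0,0,0]],
    [0,[0,0,-0.6],[0,0,0]],
    [0,[0,0,-1],[0,0,0]],
    [0,[0,0,-1],[0,0,0]],
    [0,[0,0.7,-1],[0,0,0]],
    [0,[0,0.7,0],[0,0,0]],
    [0,[0,0,0],[0,0,0]],
  ],
)

```text
t: 6.25
tool_pos: [0.5577, 0.2012, 0.2575]
tool_rot: [2.419, 2.001, 0.006]
contact_force: [0.7, 0.3, -0.7]
opening: 0.0003
grip_force: 0.0
```

>>> play_rows(
  series=[
    [0,[-0.4,0.9,0],[0,0,0]],
    [0,[-0.4,0.8,0],[0,0,0]],
    [0,[0,0,0],[0,0,0]],
    [0,[0,0,0],[0,0,0]],
  ],
)

```text
t: 6.75
tool_pos: [0.6307, 0.1469, 0.2552]
tool_rot: [-2.419, -2.004, 0.0]
contact_force: [0.4, 0.3, 0.5]
opening: 0.0004
grip_force: 0.0
```

```bash
python3 - <<'E'
from h import *
np.set_printoptions(precision=4,suppress=True)
o=ctrl.get_obs();d=imaging.get_image("wrist")
E=wristE(o,d);np.savez("w2.npz",E=E)
print(o["t"],o["tool_pos"],R.from_rotvec(o["tool_rot"]).as_matrix(),o["contact_force"])
c=proj(d,E,[[.63,.19,.09]])[0];print(c)
x0,y0=int(c[0])-80,int(c[1])-60;print(x0,y0)
cv2.imwrite("pics/w2.png",cv2.resize(d["color"][y0:y0+120,x0:x0+160],(800,600),interpolation=cv2.INTER_CUBIC))
E
```

```text
6.75 [0.6307 0.1469 0.2552] [[ 0.186   0.9826 -0.0007]
 [ 0.9826 -0.186   0.0004]
 [ 0.0003 -0.0008 -1.    ]] [0.4233 0.3346 0.5105]
[313.68   142.5087]
233 82
```

View pics/w2.png

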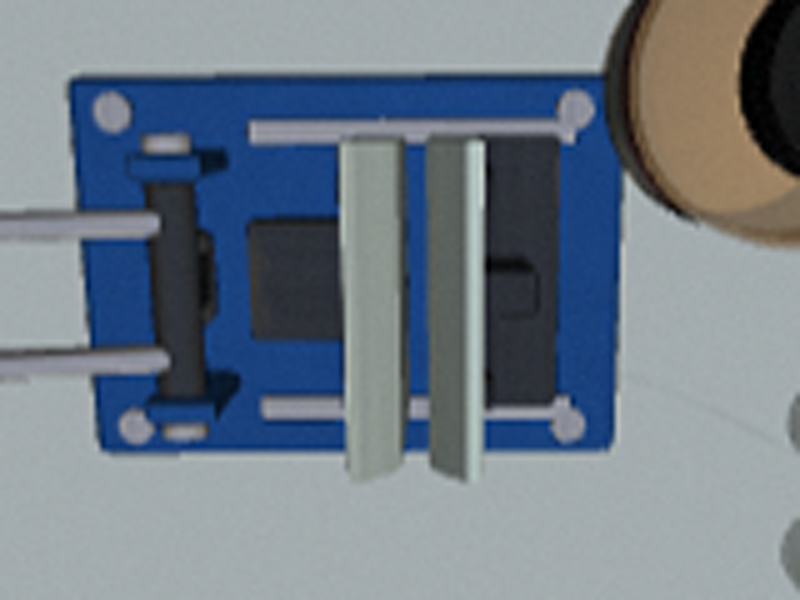

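The slot is seen at crop u ≈ 405–430, about 5 px or 5.5 mm wide, so the jaw is shut. The pedal arms are back up.

```bash
python3 - <<'E'
from h import *
np.set_printoptions(precision=4,suppress=True)
d=imaging.get_image("wrist");E=np.load("w2.npz")["E"]
f=lambda L:[((X+.5)/5-.5+233,(Y+.5)/5-.5+82) for X,Y in L]
l=ray2z(d,E,f([(405,150),(403,465),(428,150),(431,465)]),.09);print(l)
print("width",[np.linalg.norm((l[2]-l[0])),np.linalg.norm(l[3]-l[1])],"mid",l.mean(0))
s=l[0]+l[2]-l[1]-l[3];print("slot dir",np.degrees(np.arctan2(s[1],s[0]))-90, np.linalg.norm(s)/2)
b=ray2z(d,E,f([(70,80),(622,76),(612,450),(102,450)]),.012);print(b,[np.linalg.norm(b[i]-b[i-1]) for i in range(4)])
e=b[1]-b[0]+b[2]-b[3];yaw=np.arctan2(e[1],e[0]);print("yaw",np.degrees(yaw))
c=b.mean(0);print(c,R.from_euler("z",-yaw).apply(l-c))
o=ctrl.get_obs();print("to gauge tool",to_tool(o,np.array([.523,-.181,.255])-o["tool_pos"])/.05)
E
```

```text
[[0.6361 0.221  0.09  ]
 [0.6226 0.1555 0.09  ]
 [0.6407 0.2202 0.09  ]
 [0.6288 0.1543 0.09  ]]
width [np.float64(0.004768990918786568), np.float64(0.006234586296699598)] mid [0.632  0.1878 0.09  ]
slot dir -10.943909465556516 0.06691554353020389
[[0.5528 0.2522 0.012 ]
 [0.6918 0.227  0.012 ]
 [0.6749 0.1308 0.012 ]
 [0.5354 0.1571 0.012 ]] [np.float64(0.0966834658431749), np.float64(0.14130026464879863), np.float64(0.09772795059532478), np.float64(0.14190417953103132)]
yaw -10.464451727264084
[0.6137 0.1918 0.012 ] [[ 0.0166  0.0328  0.078 ]
 [ 0.0153 -0.0341  0.078 ]
 [ 0.0214  0.0328  0.078 ]
 [ 0.0216 -0.0341  0.078 ]]
to gauge tool [-6.8516 -0.8991  0.0087]
```

>>> play_rows(
  series=[
    [1,[-0.8,-0.45,0],[0,0,0]],
    [1,[-1,-0.45,0],[0,0,0]],
    [1,[-1,0,0],[0,0,0]],
    [1,[-1,0,0],[0,0,0]],
    [1,[-1,0,0],[0,0,0]],
    [1,[-1,0,0],[0,0,0]],
    [1,[-1,0,0],[0,0,0]],
    [1,[-0.05,0,0],[0,0,0]],
  ],
)

```text
t: 7.85
tool_pos: [0.5226, -0.1832, 0.2555]
tool_rot: [2.422, 2.0, -0.0]
contact_force: [0.4, 0.2, -0.6]
opening: 0.0849
grip_force: 0.0
```

>>> play_rows(
  series=[
    [1,[0,0,0],[0,0,-1]],
    [1,[0,0,0],[0,0,-0.9]],
    [1,[0,0,0],[0,0,0]],
    [1,[0,0,0],[0,0,0]],
  ],
)

```text
t: 8.35
tool_pos: [0.5236, -0.1806, 0.2554]
tool_rot: [2.134, 2.306, 0.0]
contact_force: [0.2, 1.2, 0.2]
opening: 0.0856
grip_force: 0.0
```

```bash
python3 - <<'E'
from h import *
np.set_printoptions(precision=4,suppress=True)
o=ctrl.get_obs();d=imaging.get_image("wrist")
E=wristE(o,d);np.savez("w3.npz",E=E)
print(o["t"],o["tool_pos"],R.from_rotvec(o["tool_rot"]).as_matrix(),o["contact_force"])
c=proj(d,E,[[.523,-.181,.135]])[0];print(c)
x0,y0=int(c[0])-50,max(0,int(c[1])-37);print(x0,y0)
a=cv2.resize(d["color"][y0:y0+75,x0:x0+100],(800,600),interpolation=cv2.INTER_CUBIC)
t=imaging.get_image("top")["color"];cv2.imwrite("pics/top1.png",t)
b=cv2.resize(t[170:205,205:260],(440,280),interpolation=cv2.INTER_CUBIC)
o=np.vstack([cv2.resize(a,(440,320),interpolation=cv2.INTER_AREA)[:300],b]);cv2.imwrite("pics/w3.png",np.hstack([a[:580,:],]) if 0 else o)
E
```

```text
8.35 [ 0.5236 -0.1806  0.2554] [[-0.0775  0.997   0.0002]
 [ 0.997   0.0775  0.0001]
 [ 0.0001  0.0003 -1.    ]] [0.197  1.1594 0.1574]
[321.2621 192.8188]
271 155
```

View pics/w3.png

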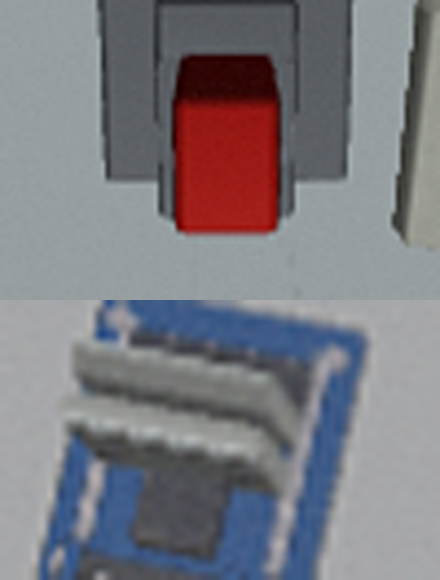

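The handle is upright and aligned with the tool: its top face centre is at wrist pixel (322,194), against (321,193) predicted. I'll descend and grip.

>>> play_rows(
  series=[
    [1,[0,0.01,0.9],[0,0,0]],
    [1,[0,0,0.9],[0,0,0]],
    [1,[0,0,0.8],[0,0,0]],
    [1,[0,0,0.5],[0,0,0]],
    [1,[0,0,0.17],[0,0,0]],
    [1,[0,0,0],[0,0,0]],
  ],
)

```text
t: 9.2
tool_pos: [0.5241, -0.1815, 0.0919]
tool_rot: [-2.133, -2.306, 0.0]
contact_force: [-0.1, -0.1, -0.4]
opening: 0.0853
grip_force: 0.0
```

>>> play_rows(
  series=[
    [0,[0,0,0],[0,0,0]],
    [0,[0,0,0],[0,0,0]],
    [0,[0,0,0],[0,0,0]],
    [0,[0,0,0],[0,0,0]],
    [0,[0,0,0],[0,0,0]],
    [0,[0,0,0],[0,0,0]],
    [0,[0,0,0],[0,0,0]],
    [0,[0,0,0],[0,0,0]],
  ],
  force=60,
)

```text
t: 10.2
tool_pos: [0.5245, -0.1819, 0.0926]
tool_rot: [2.132, 2.305, 0.0]
contact_force: [-0.6, 0.9, 5.3]
opening: 0.0236
grip_force: 59.4
```

>>> play_rows(
  series=[
    [0,[0,0,-0.2],[0,0,0]],
    [0,[0,0,-0.4],[0,0,0]],
    [0,[0,0,-0.5],[0,0,0]],
    [0,[0,0,-0.6],[0,0,0]],
    [0,[0,0,-0.6],[0,0,0]],
    [0,[0,0,-0.6],[0,0,0]],
    [0,[0,0,-0.4],[0,0,0]],
    [0,[0,0,0],[0,0,0]],
  ],
)

```text
t: 11.2
tool_pos: [0.5249, -0.182, 0.2592]
tool_rot: [2.13, 2.304, 0.002]
contact_force: [-0.3, 0.1, -1.5]
opening: 0.0233
grip_force: 59.0
```

```bash
python3 - <<'E'
from h import *
np.set_printoptions(precision=4,suppress=True)
o=ctrl.get_obs()
print(o["tool_pos"],o["opening"],o["contact_force"],R.from_rotvec(o["tool_rot"]).as_matrix())
# top-camera slot estimate: crop scale 8, offset (205,170), crop displayed from row 300
d=imaging.get_image("top");E=np.array(d["extrinsics"])
f=lambda L:[((X+.5)/8-.5+205,(Y-300+.5)/8-.5+170) for X,Y in L]
print(ray2z(d,E,f([(78,345),(290,405),(65,400),(285,455)]),.103))
for c in ([.632,.1878,.09],[.6355,.188,.09]): print(proj(d,E,[c])*1, (proj(d,E,[c])-[205,170]+.5)*8+[0,300])
E
```

```text
[ 0.5249 -0.182   0.2592] 0.02327311727647177 [-0.288   0.1042 -1.4795] [[-0.0779  0.997   0.0036]
 [ 0.997   0.0779 -0.0018]
 [-0.0021  0.0034 -1.    ]]
[[0.6492 0.2204 0.103 ]
 [0.6291 0.1454 0.103 ]
 [0.6296 0.2239 0.103 ]
 [0.6114 0.1465 0.103 ]]
[[226.4254 182.3692]] [[175.4029 402.9537]]
[[226.4108 181.1482]] [[175.286  393.1855]]
```

>>> play_rows(
  series=[
    [0,[0.95,0,0],[0,0,0]],
    [0,[0.95,0,0],[0,0,0]],
    [0,[0.95,0,0],[0,0,0]],
    [0,[0.95,0.1,0],[0,0,0]],
    [0,[0.95,0.6,0],[0,0,0]],
    [0,[0.95,0.6,0],[0,0,0]],
    [0,[0.95,0.6,0],[0,0,0]],
    [0,[0.56,0.8,0],[0,0,0]],
  ],
)

```text
t: 12.25
tool_pos: [0.6299, 0.1907, 0.2544]
tool_rot: [-2.129, -2.307, 0.004]
contact_force: [0.4, -0.6, -0.8]
opening: 0.0234
grip_force: 59.2
```

>>> play_rows(
  series=[
    [0,[0,0,0.1],[0,0,1]],
    [0,[0,0,0.2],[0,0,0.9]],
    [0,[0,0,0.2],[0,0,0]],
    [0,[0,0,0],[0,0,0]],
  ],
)

```text
t: 12.75
tool_pos: [0.6293, 0.188, 0.229]
tool_rot: [-2.416, -2.004, 0.006]
contact_force: [-0.0, 0.0, -0.9]
opening: 0.0232
grip_force: 59.3
```

```bash
python3 - <<'E'
from h import *
np.set_printoptions(precision=4,suppress=True)
o=ctrl.get_obs();d=imaging.get_image("wrist")
E=wristE(o,d);np.savez("w4.npz",E=E)
m=R.from_rotvec(o["tool_rot"]).as_matrix()
print(o["t"],o["tool_pos"],m,o["contact_force"],o["opening"])
c=proj(d,E,[o["tool_pos"]+m[:,2]*.0826,[.632,.188,.09]]);print(c)
x0,y0=270,100;print(x0,y0)
cv2.imwrite("pics/w4.png",cv2.resize(d["color"][y0:y0+75,x0:x0+100],(800,600),interpolation=cv2.INTER_CUBIC))
t=imaging.get_image("top");s=imaging.get_image("scene")
def P(d):
  return np.array([[d["fx"],0,d["cx"]],[0,d["fy"],d["cy"]],[0,0,1]])@np.array(d["extrinsics"])[:3]
X=cv2.triangulatePoints(P(t),P(s),np.array([[213.],[147.]]),np.array([[311.5],[139.]]));print("bottle",(X[:3]/X[3]).ravel())
E
```

```text
12.75 [0.6293 0.188  0.229 ] [[ 0.1846  0.9828 -0.0044]
 [ 0.9828 -0.1846 -0.0008]
 [-0.0016 -0.0042 -1.    ]] [-0.0025  0.036  -0.8505] 0.02319618001396697
[[321.8315 205.6657]
 [324.8052 186.3803]]
270 100
bottle [0.7221 0.2204 0.1349]
```

View pics/w4.png

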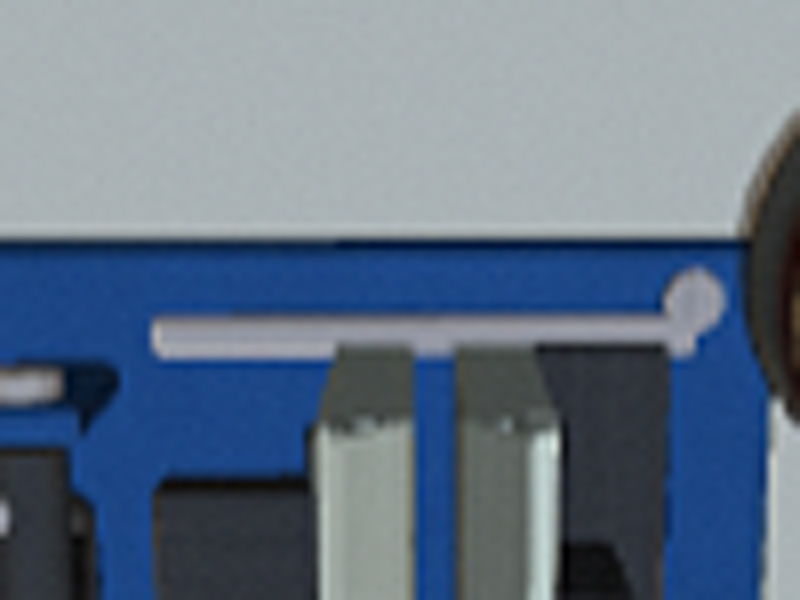

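The slot runs at wrist column ≈ 324.4, with a shut width of about 5.5 mm. The tip is below this crop, so I'll shift +2 mm, go down to just above the mouth and look again.

>>> play_rows(
  series=[
    [0,[0,0.04,0.2],[0,0,0]],
    [0,[0,0,0.24],[0,0,0]],
    [0,[0,0,0.2],[0,0,0]],
    [0,[0,0,0],[0,0,0]],
    [0,[0,0,0],[0,0,0]],
  ],
)

```text
t: 13.52
tool_pos: [0.6326, 0.188, 0.1999]
tool_rot: [2.419, 2.004, 0.0]
contact_force: [-0.3, -0.2, -1.4]
opening: 0.0232
grip_force: 59.3
```

```bash
python3 - <<'E'
from h import *
np.set_printoptions(precision=4,suppress=True)
o=ctrl.get_obs();d=imaging.get_image("wrist")
E=wristE(o,d);np.savez("w5.npz",E=E)
m=R.from_rotvec(o["tool_rot"]).as_matrix()
print(o["t"],o["tool_pos"],m[:,2],o["contact_force"],o["opening"])
print(proj(d,E,[o["tool_pos"]+m[:,2]*.0826,o["tool_pos"]+m[:,2]*.105]))
cv2.imwrite("pics/w5.png",cv2.resize(d["color"][135:255,250:410],(800,600),interpolation=cv2.INTER_CUBIC))
E
```

```text
13.525 [0.6326 0.188  0.1999] [ 0.0001  0.     -1.    ] [-0.2914 -0.2466 -1.4121] 0.02322396726898182
[[321.8379 205.6613]
 [321.7731 197.3601]]
```

View pics/w5.png

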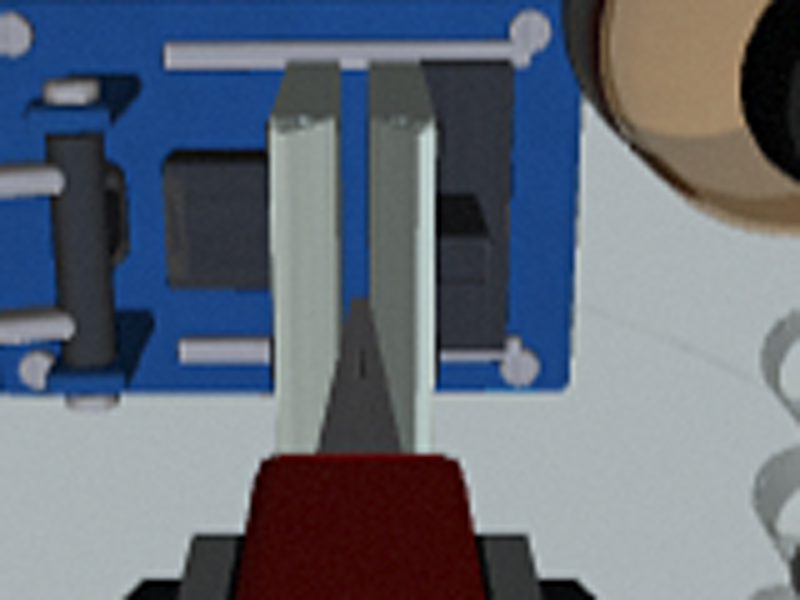

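The picture shows the blade tip at crop (361,300) and the slot edges at 340 and 370. The tip is about 1 mm too far towards the rear jaw. I'll shift −1 mm and lower.

>>> play_rows(
  series=[
    [0,[0,-0.02,0],[0,0,0]],
    [0,[0,0,0.2],[0,0,0]],
    [0,[0,0,0.2],[0,0,0]],
    [0,[0,0,0.2],[0,0,0]],
    [0,[0,0,0],[0,0,0]],
  ],
)

```text
t: 14.2
tool_pos: [0.6307, 0.1879, 0.1679]
tool_rot: [-2.418, -2.003, 0.004]
contact_force: [0.0, 0.6, -0.6]
opening: 0.0234
grip_force: 59.3
```

```bash
cat > s.py <<'E'
from h import *
np.set_printoptions(precision=4,suppress=True)
o=ctrl.get_obs();print(o["t"],o["tool_pos"],to_tool(o,np.array([0,0,-1.])),"F tool",to_tool(o,o["contact_force"]),o["wrist_torque"],o["opening"])
E
python3 s.py
```

```text
14.2 [0.6307 0.1879 0.1679] [0.0011 0.0026 1.    ] F tool [ 0.6291 -0.0728  0.5536] [-0.0371  0.0116  0.0109] 0.02344572588467454
```

>>> play_rows(
  series=[
    [0,[0,0,0.06],[0,0,0]],
    [0,[0,0,0.06],[0,0,0]],
    [0,[0,0,0.06],[0,0,0]],
    [0,[0,0,0],[0,0,0]],
    [0,[0,0,0],[0,0,0]],
  ],
)

```text
t: 14.82
tool_pos: [0.6316, 0.1881, 0.1609]
tool_rot: [2.419, 2.004, 0.0]
contact_force: [-0.1, 0.0, -0.8]
opening: 0.0229
grip_force: 59.3
```

```bash
python3 s.py
```

```text
14.825 [0.6316 0.1881 0.1609] [-0.     -0.0001  1.    ] F tool [ 0.0374 -0.0613  0.813 ] [0.0103 0.0392 0.0157] 0.022894134997586718
```

>>> play_rows(
  series=[
    [0,[0,0,0.03],[0,0,0]],
    [0,[0,0,0.03],[0,0,0]],
    [0,[0,0,0.03],[0,0,0]],
    [0,[0,0,0],[0,0,0]],
    [0,[0,0,0],[0,0,0]],
  ],
)

```text
t: 15.45
tool_pos: [0.6315, 0.1881, 0.1563]
tool_rot: [-2.419, -2.004, 0.0]
contact_force: [-0.1, -0.1, -0.9]
opening: 0.0234
grip_force: 59.3
```

```bash
python3 s.py
```

```text
15.45 [0.6315 0.1881 0.1563] [0. 0. 1.] F tool [-0.1581 -0.1162  0.9231] [0.007  0.0249 0.0115] 0.023408576803882225
```

Tip is about 16 mm below the lips and still free.

>>> play_rows(
  series=[
    [0,[0,0,0.02],[0,0,0]],
    [0,[0,0,0.02],[0,0,0]],
    [0,[0,0,0.02],[0,0,0]],
    [0,[0,0,0],[0,0,0]],
    [0,[0,0,0],[0,0,0]],
  ],
)

```text
t: 16.08
tool_pos: [0.6316, 0.1881, 0.1533]
tool_rot: [2.419, 2.004, 0.0]
contact_force: [0.5, -0.2, -0.9]
opening: 0.0233
grip_force: 59.3
```

>>> play_rows(
  series=[
    [0,[0,0,0.02],[0,0,0]],
    [0,[0,0,0.02],[0,0,0]],
    [0,[0,0,0],[0,0,0]],
    [0,[0,0,0],[0,0,0]],
  ],
)

```text
t: 16.58
tool_pos: [0.6315, 0.1881, 0.1513]
tool_rot: [2.419, 2.004, -0.0]
contact_force: [-0.1, 0.8, -0.9]
opening: 0.0233
grip_force: 59.3
```

```bash
python3 s.py
```

```text
16.575 [0.6315 0.1881 0.1513] [0.0001 0.     1.    ] F tool [ 0.7426 -0.2755  0.9318] [0.0497 0.0256 0.0406] 0.023333849231615935
```

>>> play_rows(
  series=[
    [0,[0,0,0.02],[0,0,0]],
    [0,[0,0,0.02],[0,0,0]],
    [0,[0,0,0],[0,0,0]],
    [0,[0,0,0],[0,0,0]],
  ],
)

```text
t: 17.08
tool_pos: [0.6316, 0.1881, 0.1493]
tool_rot: [-2.419, -2.004, 0.0]
contact_force: [0.2, -0.3, -1.3]
opening: 0.023
grip_force: 59.3
```

>>> play_rows(
  series=[
    [0,[0,0,0.02],[0,0,0]],
    [0,[0,0,0.02],[0,0,0]],
    [0,[0,0,0],[0,0,0]],
    [0,[0,0,0],[0,0,0]],
  ],
)

```text
t: 17.58
tool_pos: [0.6315, 0.1881, 0.1473]
tool_rot: [2.419, 2.004, -0.0]
contact_force: [-0.3, 0.2, -0.5]
opening: 0.0231
grip_force: 59.3
```

```bash
python3 s.py
```

```text
17.575 [0.6315 0.1881 0.1473] [ 0.0001 -0.      1.    ] F tool [ 0.1939 -0.2985  0.5013] [ 0.0192 -0.0424  0.0589] 0.023086516853547324
```

>>> play_rows(
  series=[
    [0,[0,0,0.02],[0,0,0]],
    [0,[0,0,0],[0,0,0]],
    [0,[0,0,0],[0,0,0]],
  ],
)

```text
t: 17.95
tool_pos: [0.6315, 0.1881, 0.1463]
tool_rot: [-2.419, -2.004, -0.0]
contact_force: [-0.7, 0.2, -1.6]
opening: 0.0235
grip_force: 59.3
```

>>> play_rows(
  series=[
    [0,[0,0,0.02],[0,0,0]],
    [0,[0,0,0],[0,0,0]],
    [0,[0,0,0],[0,0,0]],
  ],
)

```text
t: 18.32
tool_pos: [0.6316, 0.1881, 0.1454]
tool_rot: [-2.419, -2.004, -0.0]
contact_force: [-1.4, 0.3, 0.0]
opening: 0.0232
grip_force: 59.5
```

```bash
python3 s.py
```

```text
18.325 [0.6316 0.1881 0.1454] [-0.0001 -0.      1.    ] F tool [-0.0063 -1.4095 -0.0381] [0.0423 0.178  0.0131] 0.023179779626520448
```

The rear plate has started to touch: Fy is −1.4 N. I'll ease 0.3 mm towards the front and continue.

>>> play_rows(
  series=[
    [0,[0,-0.006,0.01],[0,0,0]],
    [0,[0,0,0.01],[0,0,0]],
    [0,[0,0,0],[0,0,0]],
    [0,[0,0,0],[0,0,0]],
  ],
)

```text
t: 18.82
tool_pos: [0.6315, 0.1882, 0.1448]
tool_rot: [2.419, 2.004, 0.001]
contact_force: [-1.0, -0.1, 3.0]
opening: 0.0235
grip_force: 59.8
```

```bash
python3 s.py
```

```text
18.825 [0.6315 0.1882 0.1448] [-0.0002 -0.0008  1.    ] F tool [-0.272  -0.9435 -3.0283] [0.0087 0.1859 0.0351] 0.023491800798203788
```

>>> play_rows(
  series=[
    [0,[0,-0.004,0.01],[0,0,0]],
    [0,[0,0,0],[0,0,0]],
    [0,[0,0,0],[0,0,0]],
    [0,[0,0,0],[0,0,0]],
  ],
)

```text
t: 19.32
tool_pos: [0.6315, 0.1882, 0.1444]
tool_rot: [2.419, 2.003, 0.002]
contact_force: [-1.0, -0.2, 5.4]
opening: 0.0234
grip_force: 59.9
```

```bash
python3 s.py
```

```text
19.325 [0.6315 0.1882 0.1444] [-0.0004 -0.0012  1.    ] F tool [-0.3972 -0.9629 -5.3834] [-0.0478  0.0938  0.0228] 0.02344475571655895
```

Vertical drag is about 6 N with a small, balanced side force, so the blade is snug on both plates without pushing the jaw. One last look before handing in.

```bash
python3 - <<'E'
from h import *
a=imaging.get_image("wrist")["color"];b=imaging.get_image("scene")["color"]
cv2.imwrite("pics/f.png",np.vstack([cv2.resize(a[130:250,250:410],(400,300),interpolation=cv2.INTER_CUBIC),cv2.resize(b[120:210,230:350],(400,300),interpolation=cv2.INTER_CUBIC)]))
E
python3 s.py
```

```text
19.425 [0.6315 0.1882 0.1444] [-0.0004 -0.0012  1.    ] F tool [-0.6083  0.1641 -5.4586] [-0.0725  0.1547 -0.0342] 0.023443514222584987
```

View pics/f.png

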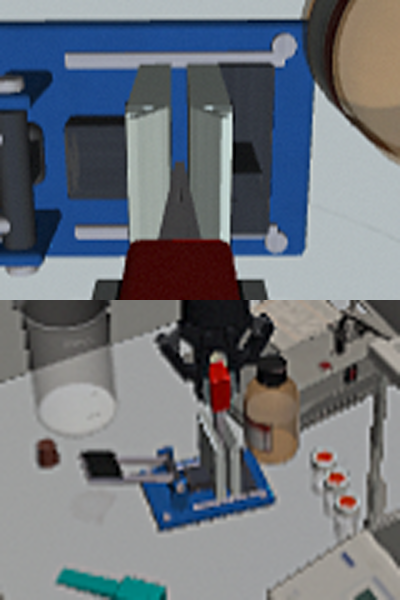

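The blade fills the slot, centred at crop (180,170), with a plate on each side. The jaw is still shut, the pedal is up, and the vials and stopper are undisturbed.

```bash
python3 -c "
from station import ctrl
print(ctrl.finish_job())"
```

```text
the job is handed in; nothing more can be done
None
```

The job is handed in: I pressed the pedal to its stop and let it up, and the red gauge is held between the shut jaws about 28 mm below the lips with roughly 6 N of drag; the last picture showed the jaw still shut and the vials and stopper in place (timer not in view).

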